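# Oil the reground lathe tools and put them away

## Robot

A 6-joint arm with a two-finger parallel gripper is mounted at the origin on the work surface. World frame = base frame: x ahead of the robot, y to its left, z up, the work surface at z = 0. Lengths are in m, angles in rad, forces in N, time in s.
With the tool pointing down it reaches from about 0.3 to 0.85 m from the base axis. Payload 4.2 kg.
Tool frame: the origin (TCP) lies at the very end of the fingers, on their centre line; the grasp point (between the pads) lies 19 mm behind it; z points along the fingers, y is the line along which they close (so a half turn about z gives the same grasp; the last joint's range is limited). The gripper opens to 91 mm and grips with 3 to 60 N. Pads are 32 mm wide; open, the fingers measure 118 mm over their backs; the gripper's body (76 mm by 178 mm) begins 60 mm behind the grasp point.
Start: joints at [-1.287, 0.32, 1.565, -0, 1.257, -0.02], TCP at [0.172, -0.549, 0.214] pointing down, gripper open.
Joint ranges: [-3.11, 3.11], [-0.84, 2.01], [0.21, 2.61], [-1.34, 4.49], [0.05, 2.63], [-2.56, 2.56]. Speed limits (rad/s): [2.57, 2.57, 3.14, 3.14, 3.14, 3.14].

## Interface

Orientations are given as a unit quaternion [w, x, y, z].
In Python, from plant import bot, claw, read_state, snapshot, workorder gives the robot as it stands. The module is installed in compiled form; this text tells all that it offers. Calls block until the motion is done:
- bot.move_ptp(position, orientation): joint-space move of the TCP to a pose.
- bot.movel(position, rotation=None, max_speed=0.15, contact_N=None): straight line of the TCP; rotation=None keeps the orientation; max_speed is the mean speed in m/s. With contact_N (N) it stops when the force on the tool has changed by that much, and returns True; else False.
- bot.set_joints(angles): joint-space move.
- claw.grip(opening, force=None): finger opening in m; force is the grip in N (None keeps the last); returns when the fingers have stopped.
- bot.wait(seconds).
- bot.inverse_kinematics(position, orientation): joint angles nearest the present ones, or None.
- read_state(): the state.
- snapshot(name): name is "scene" or "side" or "wrist"; returns a dict with "img" (400x640x3 uint8, red, green, blue), "fovy" (degrees; the focal length in pixels is half the picture's height over the tangent of half this angle, whatever the lens; pixels are square), "cx", "cy" (the principal point, pixels), "pose" (4x4, takes a point from camera to world coordinates); the wrist camera has in their place "T_tool_cam" (4x4, takes a point from camera to tool coordinates, whose origin is the TCP and whose axes are the flange's). Camera axes: x right, y down, z forward; pixel columns grow to the right and rows downward; lengths in m; the calibration is good to about 2 mm. A picture is of the moment at which its call begins: read the wrist's pose just before it. There is no depth.
A pose or a line that the arm cannot do raises bot.IKError and nothing moves.
- workorder.hand_in(): hands the job in; it is judged then, once.
The state is a dict: "time_s": time; "q": joint angles; "joint_velocities": joint speeds; "joint_efforts": joint torques, N m; "eef_pos": TCP position; "orientation": TCP orientation; "wrist_force": force on the tool from outside, world axes, zero at the start; "wrist_torque": the same for the moment, N m; "grip_width": finger opening in m; "gripper_force": force on a finger pad.
Only numpy, scipy, OpenCV 4.12 (cv2) and the standard library are available. Lean on these libraries where they do the work, as an engineer would, in place of code of your own. Each camera call takes 0.05 s, during which the arm holds its last target. There are 200 camera calls.

## Task

Oil the reground lathe tools lying on the rubber mat and put them away: take the lid off the oil pot, dip the brush's bristles well down into the pot, and touch the brush's tip to the cutting nose of each tool where it lies on the mat, one after the other, beginning with the tool nearest the pot and working away from it. Lay every tool in the rack, each down in its own pair of notches and centred across the bars with its nose pointing away from the robot, hang the brush back in its fork, and set the lid gently back on the pot, seated and level. Leave the other things on the bench where they are.

Things in the scene. Friction and masses are not known exactly. Their poses are not given: they have to be found in the camera images.
- pot: Oil pot: plain round aluminium pot, fixed, 90 mm across, 75 mm high, wall 4 mm (mouth 82 mm), inner floor 6 mm above the bench. Origin: centre of its underside, z up. It stands at the -y side of the bench, as does the brush hanger.
- lid: Loose aluminium pot lid, 0.18 kg, at the start seated on the pot. Flange 100 mm across, 4 mm thick; below it a round plug 73 mm across, 8 mm deep, bevelled to 64 mm at its foot, which drops into the mouth. Origin: centre of the flange's underside, z up: 75 mm above the bench when seated, 8 mm when the lid stands level on its plug on the bench.
- lid_knob (a point): Centre of the lid's black round knob, 24 mm across, which rises from 4 to 38 mm above the flange's underside; this point is 21 mm above the flange's underside.
- hanger: Brush hanger: dark steel stand, fixed. Drip dish 100 x 80 x 6 mm (x -42 to +58); post 12 x 24 mm at x = +42, 116 mm high; level fork 10 mm thick, its top 115 mm above the bench, two prongs along x (-24 to +26) with a 24 mm gap, open to -x. Origin: on the bench under the middle of the gap, where the brush's axis hangs.
- hanger_seat (a point): Middle of the fork's gap at the height of the prongs' top, 115 mm above the hanger's origin; the underside of the hung brush's collar belongs here.
- brush_grip (a point): Flat oil brush 145 mm long, 0.07 kg, at the start hanging upright in the fork by its collar, tuft down. This point: centre of its wooden grip (22 mm along x, 14 along y, 46 high), z up along the brush. Below: collar 36 mm across, 6 thick, its underside 28 mm below this point; neck 12 mm across; ferrule 24 (x) by 12 (y) mm, 59 to 85 mm below.
- brush_tip (a point): Middle of the lower end of the brush's tuft of bristles (22 (x) by 10 (y) mm), 121 mm below brush_grip. The tuft is springy: it gives up to 10 mm along the brush at 0.8 to 2.8 N. Head and ferrule pass the fork's gap, so the brush can be lifted straight up out of the fork and lowered straight back.
- mat: Black rubber bench mat 150 x 290 x 4 mm, fixed; the reground tools lie on it in a row along its y. Origin: centre of its underside; its x points roughly away from the robot.
- rack: Tool rack, fixed: grey plate 130 (x) by 236 (y) by 6 mm with two wooden bars along y, 12 mm thick, at x = -34 and +34, 34 mm high, each with four notches 22 mm wide at y = -84, -28, +28, +84, cut down to 22 mm above the bench; all empty at the start. A tool lies along x across both bars. Origin: centre of the underside; x points roughly away from the robot.
- rack_mid (a point): Middle of the rack, half-way between the bars, at the height of the notch floors (22 mm above the bench), where a tool's underside comes to rest.
- tool1_mid (a point): Centre (half-way up) of reground lathe tool 1: a steel bar 16 x 16 x 100 mm, 0.2 kg, x along the bar towards its cutting nose, z up. Of the row on the mat tool1 lies nearest the pot, then tool2, tool3, tool4, about 80 mm apart, noses roughly away from the robot. May be absent (None from the start).
- tool1_nose (a point): Top of tool 1's cutting nose, where the oil is wanted: 46 mm from the bar's centre along its x (the bar ends at 50 mm), 8 mm above the centre.
- tool2_mid (a point): Centre (half-way up) of reground lathe tool 2: a steel bar 16 x 16 x 100 mm, 0.2 kg, x along the bar towards its cutting nose, z up. May be absent (None from the start).
- tool2_nose (a point): Top of tool 2's cutting nose, where the oil is wanted: 46 mm from the bar's centre along its x (the bar ends at 50 mm), 8 mm above the centre.
- tool3_mid (a point): Centre (half-way up) of reground lathe tool 3: a steel bar 16 x 16 x 100 mm, 0.2 kg, x along the bar towards its cutting nose, z up. May be absent (None from the start).
- tool3_nose (a point): Top of tool 3's cutting nose, where the oil is wanted: 46 mm from the bar's centre along its x (the bar ends at 50 mm), 8 mm above the centre.
- tool4_mid (a point): Centre (half-way up) of reground lathe tool 4: a steel bar 16 x 16 x 100 mm, 0.2 kg, x along the bar towards its cutting nose, z up. May be absent (None from the start).
- tool4_nose (a point): Top of tool 4's cutting nose, where the oil is wanted: 46 mm from the bar's centre along its x (the bar ends at 50 mm), 8 mm above the centre.
- wheel: Bystander: pale grinding wheel lying flat, 100 mm across, 19 mm high. Origin: centre of its underside.
- stone: Bystander: oilstone in its wooden box, 150 (x) x 55 (y) x 28 mm high. Origin: centre of its underside.
- caliper: Bystander: digital caliper lying flat, 190 mm long (x), 60 mm wide at the jaws (+x end, towards -y), 10 mm high. Origin: under the middle of its beam.
Not all that is in view belongs to the job. Leave any purple look-alike of the lid alone. Leave any blue look-alike of the part that bears tool2_mid alone.

How it is judged:
By the outcome, as a careful person would: the job done as asked, in the order asked, and still so for the second after the job is handed in, with the robot touching nothing.
Of tool1, tool2, tool3, tool4 only 2 to 4 are there at a start; the rules pass over those that are not, and their reading is None.
At some moment in a run one of tool1, tool2, tool3, tool4 may be knocked a few centimetres aside while the robot is not near it.
It also fails if it takes over 210 s, if anything falls off the work surface, if the arm or the gripper's body presses on something with over 40 N, if the wrist force passes 120 N, or if a joint passes its speed limit or range.

## Working session

There is one attempt and no reset: what is moved stays moved. The work goes in short steps, each a Python script; the robot and the scene stay as the last script left them, time stands still between calls to the robot, and variables do not carry over. Pictures are saved under pics/ and viewed, at most 14 in all, crops included, and the job is handed in when it is done.

```bash
mkdir -p pics; ls
python3 - <<'E'
from plant import *
import cv2,numpy as np
for n in ["scene","side"]:
    s=snapshot(n); cv2.imwrite(f"pics/{n}0.png",s["img"][:,:,::-1]); print(n,s["fovy"],s["cx"],s["cy"],np.round(s["pose"],3).tolist())
    np.savez(f"{n}0.npz",**{k:s[k] for k in s})
s=snapshot("wrist");print(s["fovy"],s["cx"],s["cy"],np.round(s["T_tool_cam"],4).tolist())
st=read_state();print(st)
E
```

```text
pics
scene 49.92705974611101 316.44371629928827 197.7225489667255 [[0.868, 0.381, -0.318, 0.848], [0.496, -0.659, 0.565, -0.631], [0.006, -0.648, -0.761, 0.947], [0.0, 0.0, 0.0, 1.0]]
side 44.76782877410258 319.68754089231203 207.26760248846054 [[-0.955, 0.189, -0.23, 0.808], [0.297, 0.569, -0.767, 1.013], [-0.014, -0.8, -0.6, 0.893], [0.0, 0.0, 0.0, 1.0]]
69.272554788685 318.4861543039781 199.45794211183184 [[-0.0006, -0.9571, -0.2897, 0.0816], [1.0, -0.0005, -0.0003, -0.0004], [0.0001, -0.2897, 0.9571, -0.1716], [0.0, 0.0, 0.0, 1.0]]
{'time_s': 0.15, 'q': array([-1.28699135e+00,  3.20100685e-01,  1.56537813e+00, -4.84228374e-06,
        1.25737391e+00, -2.00194260e-02]), 'joint_velocities': array([ 0.00049136, -0.00156198, -0.00312016,  0.00100089,  0.00060569,
       -0.00070796]), 'joint_efforts': array([ 1.04996128e-03, -4.12771475e+01, -2.32154649e+01,  7.28527992e-02,
        4.32886463e-02, -8.52392554e-05]), 'eef_pos': array([ 0.17190935, -0.54831528,  0.21334692]), 'orientation': array([-6.24261509e-04,  9.88483205e-01,  1.51329298e-01, -8.51392556e-05]), 'wrist_force': array([-0.43650277, -0.35028009,  0.50389799]), 'wrist_torque': array([-0.02135681, -0.02740345,  0.01017228]), 'gripper_force': 0.0, 'grip_width': 0.09089622910195091}
```

View pics/scene0.png

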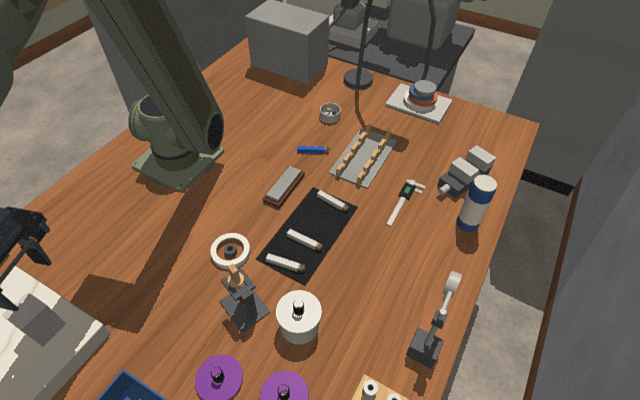

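View pics/side0.png

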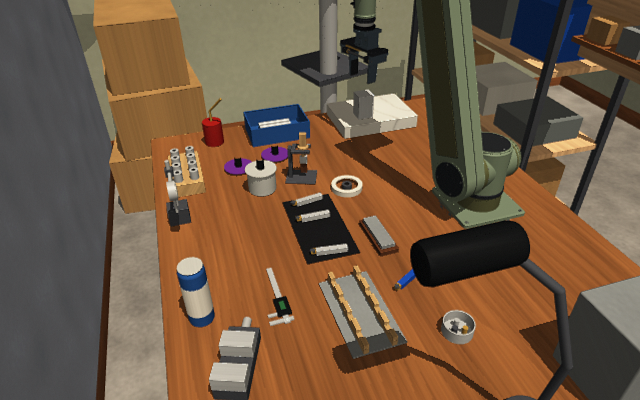

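The scene picture shows the pot with its white/aluminium lid at (299,317). The purple lids at (218,380) and (284,390) are look-alikes to leave alone. The brush hangs in its fork at (240,290). White tools lie on the mat at (285,263), (304,240) and (332,201), so three are present with a gap at place 3. The blue look-alike bar is at (312,150), and the rack is at (365,157). The side view agrees: lid (261,172), purple lids (238,166) and (275,152), and tools (309,199), (313,216) and (329,250).

I choose the aluminium lid at (299,317) and the three white bars, and check them in one close crop.

```bash
cat > h.py <<'E'
from plant import bot,claw,read_state,snapshot,workorder
import numpy as np,cv2
from scipy.spatial.transform import Rotation as R
def rot(q): return R.from_quat(q,scalar_first=True).as_matrix()
def shot(n):
    st=read_state(); s=snapshot(n); s=dict(s)
    if n=="wrist":
        T=np.eye(4);T[:3,:3]=rot(st["orientation"]);T[:3,3]=st["eef_pos"]; s["pose"]=T@s["T_tool_cam"]
    return s
def ray(s,u,v):
    f=s["img"].shape[0]/2/np.tan(np.radians(s["fovy"])/2); P=np.asarray(s["pose"])
    d=P[:3,:3]@np.array([(u-s["cx"])/f,(v-s["cy"])/f,1.]); return P[:3,3],d/np.linalg.norm(d)
def onz(s,u,v,z):
    o,d=ray(s,u,v); return o+d*(z-o[2])/d[2]
def tri(rs):
    A=0;b=0
    for o,d in rs:
        M=np.eye(3)-np.outer(d,d);A=A+M;b=b+M@o
    return np.linalg.solve(A,b)
def proj(s,p):
    f=s["img"].shape[0]/2/np.tan(np.radians(s["fovy"])/2); P=np.linalg.inv(s["pose"]); c=P[:3,:3]@p+P[:3,3]
    return c[:2]/c[2]*f+[s["cx"],s["cy"]]
def down(yaw):
    """tool pointing down; tool x axis at yaw in world xy"""
    c,s=np.cos(yaw),np.sin(yaw)
    M=np.array([[c,s,0],[s,-c,0],[0,0,-1.]]).T
    M=np.column_stack([[c,s,0],[s,-c,0],[0,0,-1]])
    return R.from_matrix(M).as_quat(scalar_first=True)
def load(n):
    d=np.load(n);return {k:d[k] if d[k].ndim else float(d[k]) for k in d}
E
python3 - <<'E'
from h import *
S=load("scene0.npz");D=load("side0.npz")
for nm,a,b,z in [("knob",(298,307),(260,164),.1),("t1",(285,263),(309,199),.012),("t2",(304,240),(313,216),.012),("t4",(332,201),(329,250),.012),("brushgrip",(236,275),(303,140),.143),("wheel",(230,250),(347,185),.019)]:
    t=tri([ray(S,*a),ray(D,*b)]);print(nm,t.round(3),onz(S,*a,z).round(3),onz(D,*b,z).round(3))
def comp(s,box,f):
    x0,y0,x1,y1=box;return cv2.resize(s["img"][y0:y1,x0:x1,::-1],None,fx=f,fy=f,interpolation=cv2.INTER_CUBIC)
a=comp(S,(200,180,400,345),3);cv2.imwrite("pics/c1.png",comp(S,(200,180,360,345),3.5))
# rack corners both
for nm,p in [("mat",[(313,189),(357,206),(303,282),(258,258)])]:
    for q in p: print(nm,onz(S,*q,.004).round(3))
cv2.imwrite("pics/c2.png",cv2.resize(S["img"][110:200,290:440,::-1],None,fx=5,fy=5,interpolation=cv2.INTER_CUBIC))
E
```

```text
knob [ 0.611 -0.284  0.093] [ 0.612 -0.287  0.1  ] [ 0.613 -0.273  0.1  ]
t1 [ 0.493 -0.164  0.011] [ 0.497 -0.165  0.012] [ 0.489 -0.165  0.012]
t2 [ 0.502 -0.08   0.011] [ 0.502 -0.08   0.012] [ 0.502 -0.079  0.012]
t4 [0.502 0.076 0.01 ] [0.502 0.075 0.012] [0.504 0.079 0.012]
brushgrip [ 0.467 -0.305  0.14 ] [ 0.471 -0.307  0.143] [ 0.465 -0.302  0.143]
wheel [ 0.351 -0.202  0.01 ] [ 0.356 -0.206  0.019] [ 0.355 -0.19   0.019]
mat [0.429 0.093 0.004]
mat [0.57  0.1   0.004]
mat [ 0.561 -0.185  0.004]
mat [ 0.425 -0.183  0.004]
```

View pics/c1.png

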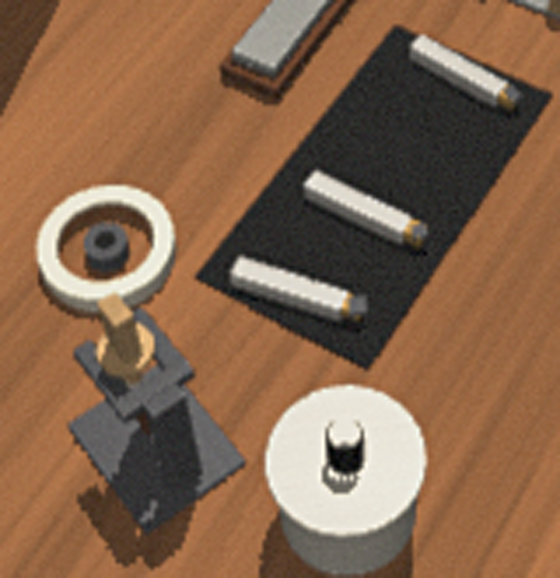

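View pics/c2.png

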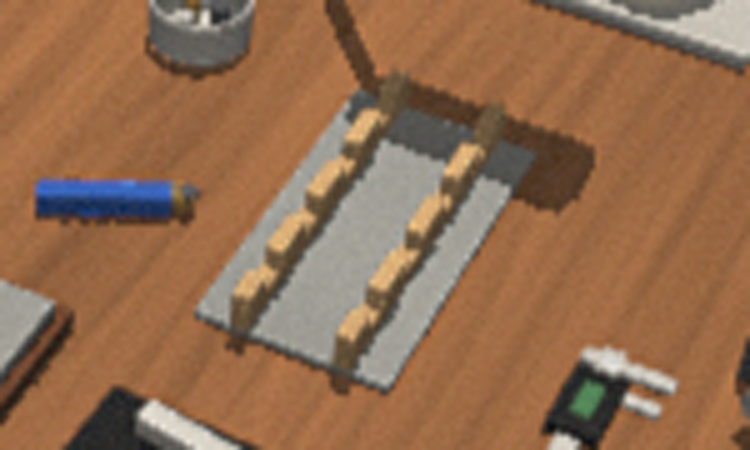

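Crop 1 shows the aluminium lid on the pot, the brush hung in the fork, and three white tools with dark tips on the +x side. Crop 2 shows the empty rack and the blue decoy bar. The lamp near the rack is an obstacle. Next I'll get its rough geometry and the wrist views.

Run:
```python
from h import *
S=load("scene0.npz");D=load("side0.npz")
for q in [(329,173),(367.6,188),(397,141),(362,128)]: print("rack",onz(S,*q,.006).round(3))
print("lampbase",onz(S,358,80,0).round(3)); print("shadow",onz(S,400,142,0.0).round(3))
for z in (.2,.3,.4,.5,.6):
    for q in [(420,260),(525,240)]:
        p=onz(D,*q,z);print(z,p.round(3),"scene px",proj(S,p).round(0))
print("blue",onz(S,312,150,.016).round(3),"caliper",onz(S,392,218,.01).round(3),onz(S,420,185,.01).round(3))
# wrist views
for i,(x,y,z) in enumerate([(.53,-.28,.30),(.49,-.03,.30)]):
    bot.move_ptp([x,y,z],down(0)); bot.wait(.3)
    s=shot("wrist"); np.savez(f"w{i}.npz",**s); cv2.imwrite(f"pics/w{i}.png",s["img"][:,:,::-1]); st=read_state();print(st["eef_pos"].round(3),st["q"].round(2),st["time_s"])
```

```text
rack [0.44  0.172 0.006]
rack [0.567 0.175 0.006]
rack [0.562 0.409 0.006]
rack [0.436 0.41  0.006]
lampbase [0.299 0.658 0.   ]
shadow [0.571 0.416 0.   ]
0.2 [0.399 0.366 0.2  ] scene px [350.  82.]
0.2 [0.156 0.38  0.2  ] scene px [283.  57.]
0.3 [0.458 0.46  0.3  ] scene px [386.  42.]
0.3 [0.25  0.471 0.3  ] scene px [324.  22.]
0.4 [0.517 0.553 0.4  ] scene px [423.  -1.]
0.4 [0.344 0.562 0.4  ] scene px [368. -17.]
0.5 [0.576 0.646 0.5  ] scene px [464. -48.]
0.5 [0.438 0.654 0.5  ] scene px [416. -58.]
0.6 [0.635 0.739 0.6  ] scene px [508. -97.]
0.6 [0.532 0.745 0.6  ] scene px [ 469. -104.]
blue [0.35  0.224 0.016] caliper [0.674 0.105 0.01 ] [0.697 0.26  0.01 ]
[ 0.53 -0.28  0.3 ] [-0.51  0.32  1.35 -0.    1.47  1.07] 2.1667
[ 0.49  -0.031  0.3  ] [-0.09  0.14  1.59 -0.    1.41  1.49] 3.5083
```

View pics/w0.png

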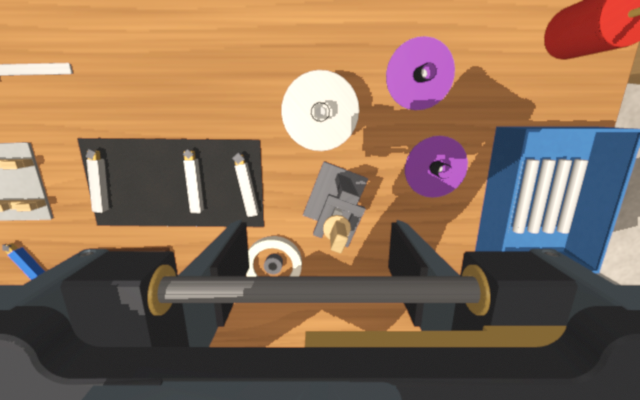

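View pics/w1.png

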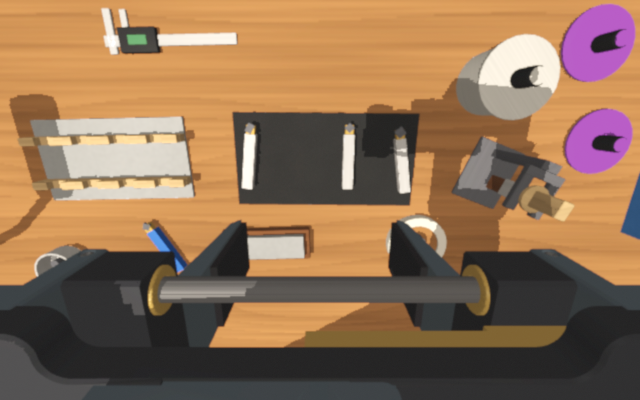

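w0 shows the lid circle at (320,110), seen from almost overhead, with the hanger at (337,200) turned about -20° and the brush at (340,235). w1 shows three white tools at (250,160), (348,158) and (402,162), with noses at the top (+x), and the rack at (112,160). Next is the lid: find its circle, lift it and set it on the free bench near (0.66,-0.13).

Run:
```python
from h import *
S=load("w0.npz")
def lid(s,z,c,r=60):
    hsv=cv2.cvtColor(s["img"],cv2.COLOR_RGB2HSV); m=((hsv[...,1]<60)&(hsv[...,2]>150)).astype(np.uint8)
    mm=np.zeros_like(m);cv2.circle(mm,c,r,1,-1);m&=mm
    cs,_=cv2.findContours(m,cv2.RETR_EXTERNAL,cv2.CHAIN_APPROX_NONE);k=max(cs,key=cv2.contourArea)
    P=np.array([onz(s,*p[0],z)[:2] for p in cv2.convexHull(k)])
    A=np.c_[2*P,np.ones(len(P))];x=np.linalg.lstsq(A,(P**2).sum(1),rcond=None)[0]
    return x[:2],np.sqrt(x[2]+x[0]**2+x[1]**2)
c,r=lid(S,.079,(320,110));print("lid",c,r)
x,y=c
claw.grip(.06,20)
q=down(0)
bot.move_ptp([x,y,.20],q); 
f0=read_state()["wrist_force"]
hit=bot.movel([x,y,.084],max_speed=.12,contact_N=6);st=read_state();print(hit,st["eef_pos"],st["wrist_force"]-f0)
if not hit:
    claw.grip(0.0,25);st=read_state();print(st["grip_width"],st["gripper_force"])
    bot.movel([x,y,.22],max_speed=.12);st=read_state();print(st["grip_width"],st["wrist_force"]-f0,st["time_s"])
    s=shot("wrist");cv2.imwrite("pics/lid1.png",s["img"][:,:,::-1])
    bot.move_ptp([.66,-.13,.15],q);f0=read_state()["wrist_force"]
    bot.movel([.66,-.13,.030],max_speed=.12)
    hit=bot.movel([.66,-.13,.014],max_speed=.03,contact_N=3);st=read_state();print(hit,st["eef_pos"],(st["wrist_force"]-f0))
    claw.grip(.06);bot.movel([.66,-.13,.15]);st=read_state();print(st["time_s"])
    bot.move_ptp([.40,-.26,.27],down(-.38));bot.wait(.3)
    s=shot("wrist"); np.savez("w2.npz",**s); cv2.imwrite("pics/w2.png",s["img"][:,:,::-1])
```

```text
lid [ 0.61165048 -0.28200788] 0.049895211719759726
False [ 0.61229876 -0.28222317  0.0850158 ] [ 0.50286135  0.2543839  -1.12806199]
0.02355491376312599 25.00018405378796
0.023052487972181478 [-0.07935561 -0.22492646 -1.95562823] 8.35
True [ 0.66000989 -0.12995688  0.01693285] [-0.77779898  0.12036827  5.21700591]
12.5
```

View pics/w2.png

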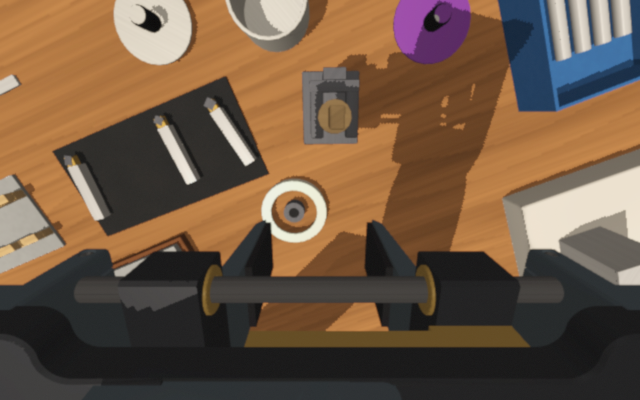

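The lid is off and standing on the bench, and the pot is open at (268,15). The dish spans about (304–359, 71–144), nearly square to the image, so the hanger yaw is about -0.38. The collar is at (334,117).

Run:
```python
from h import *
s=load("w2.npz")
hsv=cv2.cvtColor(s["img"],cv2.COLOR_RGB2HSV)
box=np.zeros(hsv.shape[:2],np.uint8);box[60:155,290:370]=1
m=((hsv[...,1]<60)&(hsv[...,2]<150)).astype(np.uint8)&box
m=cv2.morphologyEx(m,cv2.MORPH_CLOSE,np.ones((15,15)))
cs,_=cv2.findContours(m,cv2.RETR_EXTERNAL,cv2.CHAIN_APPROX_NONE);k=max(cs,key=cv2.contourArea)
r=cv2.minAreaRect(k);print(r)
for p in cv2.boxPoints(r): print("dish",p,onz(s,*p,.006).round(4))
m2=((hsv[...,0]<30)&(hsv[...,1]>70)).astype(np.uint8);b=np.zeros_like(m2);b[95:138,314:354]=1;m2&=b
big=cv2.resize(s["img"][60:155,285:375,::-1],None,fx=6,fy=6,interpolation=cv2.INTER_CUBIC);cv2.imwrite("pics/c3.png",big)
cs,_=cv2.findContours(m2,cv2.RETR_EXTERNAL,cv2.CHAIN_APPROX_NONE);k=max(cs,key=cv2.contourArea)
c,rad=cv2.minEnclosingCircle(k);print("collar",c,rad,onz(s,*c,.121).round(4))
print(read_state()["orientation"],s["pose"][:3,3])
```

```text
((330.8814392089844, 105.1113052368164), (75.7561264038086, 56.00657653808594), 88.45184326171875)
dish [301.86502  68.00363] [ 0.5382 -0.2898  0.006 ]
dish [357.85117  66.49049] [ 0.5114 -0.3622  0.006 ]
dish [359.89786 142.21898] [ 0.4132 -0.3307  0.006 ]
dish [303.9117  143.73212] [ 0.4419 -0.2528  0.006 ]
collar (334.4349670410156, 115.90650177001953) 17.613914489746094 [ 0.466 -0.304  0.121]
[-1.79768758e-04  9.82083291e-01 -1.88446954e-01 -3.50632059e-04] [ 0.47633758 -0.29029805  0.44098173]
```

View pics/c3.png

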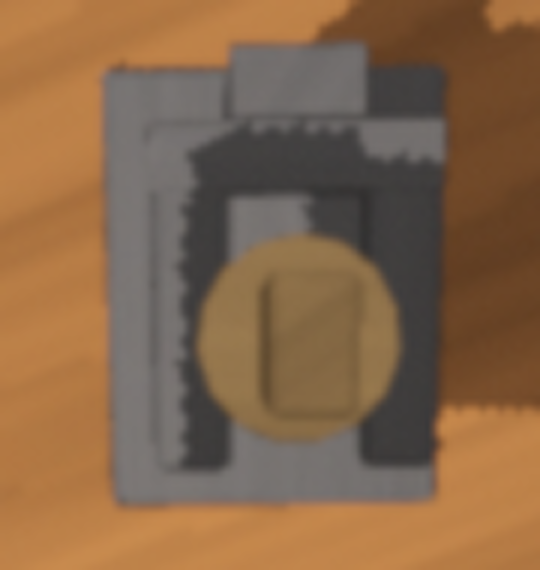

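Run:
```python
from h import *
s=load("w2.npz")
g=lambda a,b:(285+a/6,60+b/6)
for a,b,z in [((228,465),(228,195),.115),((362,465),(362,195),.115),((150,465),(148,130),.115),((360,410),(361,275),.166),((115,500),(105,75),.006),((435,500),(443,70),.006)]:
    p,q=onz(s,*g(*a),z),onz(s,*g(*b),z);d=q-p;print(np.arctan2(d[1],d[0]).round(3),p.round(4),q.round(4))
```

```text
-0.375 [ 0.449  -0.2844  0.115 ] [ 0.4925 -0.3015  0.115 ]
-0.353 [ 0.4399 -0.3073  0.115 ] [ 0.4837 -0.3235  0.115 ]
-0.382 [ 0.4543 -0.2711  0.115 ] [ 0.5076 -0.2925  0.115 ]
-0.361 [ 0.4535 -0.3072  0.166 ] [ 0.472  -0.3142  0.166 ]
-0.37 [ 0.4423 -0.2534  0.006 ] [ 0.5326 -0.2884  0.006 ]
-0.359 [ 0.413  -0.3268  0.006 ] [ 0.5047 -0.3613  0.006 ]
```

```bash
cat >> h.py <<'E'
def tools(s,zt=.020,xr=(.40,.62),yr=(-.22,.14),minlen=.06):
    """white bars: list of (nose_xy, mid_xy, yaw, white_len, width), sorted by y"""
    hsv=cv2.cvtColor(s["img"],cv2.COLOR_RGB2HSV); m=((hsv[...,1]<45)&(hsv[...,2]>95)).astype(np.uint8)
    cs,_=cv2.findContours(m,cv2.RETR_EXTERNAL,cv2.CHAIN_APPROX_NONE);out=[]
    for k in cs:
        if cv2.contourArea(k)<150: continue
        P=np.array([onz(s,*p[0],zt)[:2] for p in k],np.float32)
        c=P.mean(0)
        if not(xr[0]<c[0]<xr[1] and yr[0]<c[1]<yr[1]): continue
        (cx,cy),(w,h),_=r=cv2.minAreaRect(P); 
        if max(w,h)<minlen or max(w,h)>.115 or min(w,h)>.03: continue
        b=cv2.boxPoints(r); e=[b[1]-b[0],b[2]-b[1]]; d=max(e,key=np.linalg.norm); L=np.linalg.norm(d); d=d/L
        if d[0]<0: d=-d
        back=np.array([cx,cy])-d*L/2
        out.append((back+.096*d,back+.05*d,float(np.arctan2(d[1],d[0])),float(L),float(min(w,h))))
    return sorted(out,key=lambda t:t[1][1])
E
python3 - <<'E'
from h import *
pr=lambda T:[print(t[0].round(4),t[1].round(4),round(t[2],3),round(t[3],3),round(t[4],3)) for t in T]
pr(tools(load("w1.npz")))
yaw=-.367;q=down(yaw);B=np.array([.4655,-.3039])
claw.grip(.045,20)
bot.move_ptp([*B,.22],q);bot.movel([*B,.15]);f0=read_state()["wrist_force"]
h=bot.movel([*B,.126],max_speed=.06,contact_N=5);print(h,read_state()["eef_pos"])
if not h:
    claw.grip(0,25);st=read_state();print(st["grip_width"],st["gripper_force"],st["eef_pos"])
    bot.movel([*B,.27],max_speed=.12);st=read_state();print(st["wrist_force"]-f0,st["time_s"],st["eef_pos"])
    bot.wait(.2);s=shot("wrist");np.savez("w3.npz",**s);cv2.imwrite("pics/w3.png",s["img"][:,:,::-1])
    s=shot("side");cv2.imwrite("pics/s3.png",cv2.resize(s["img"][40:240,200:400,::-1],None,fx=3,fy=3))
E
```

```text
[ 0.5398 -0.1527] [ 0.4945 -0.1605] 0.169 0.089 0.022
[ 0.5485 -0.0765] [ 0.5025 -0.0762] -0.006 0.087 0.02
[0.5476 0.073 ] [0.5019 0.0789] -0.128 0.088 0.02
False [ 0.46542805 -0.30388383  0.12567272]
0.013743092851817863 24.999985098838806 [ 0.46557394 -0.30391119  0.12614151]
[-0.38638921  0.11769504 -1.22141796] 18.0417 [ 0.46513024 -0.30364489  0.26910187]
```

View pics/w3.png

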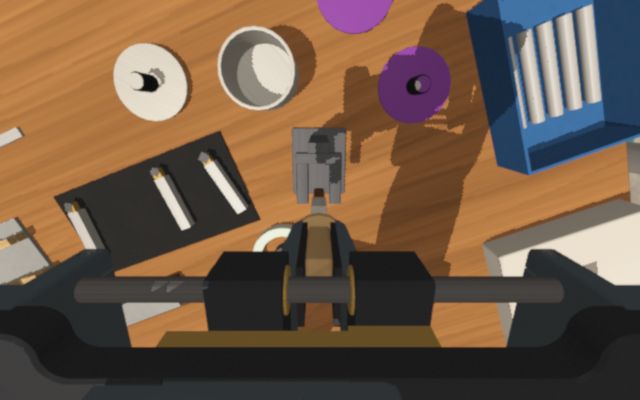

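The brush is held upright, with its ferrule and tip below the fingers at (319,200). The pot stands open at (258,68) and the lid at (150,82). Now the dip, then touch each tool, looking again before each one.

Run:
```python
from h import *
pr=lambda T:[print(t[0].round(4),t[1].round(4),round(t[2],3),round(t[3],3),round(t[4],3)) for t in T]
pot=[.6117,-.282]; q=down(-.367); q0=down(0)
bot.move_ptp([*pot,.27],q);f0=read_state()["wrist_force"]
h=bot.movel([*pot,.119],max_speed=.12,contact_N=5);st=read_state();print("dip",h,st["eef_pos"].round(4),(st["wrist_force"]-f0).round(2))
bot.wait(.3);bot.movel([*pot,.25],max_speed=.12)
est=[(.494,-.1605),(.5025,-.0762),(.502,.079)]
for i,e in enumerate(est):
    bot.move_ptp([.47,e[1]+.045,.27],q0);bot.wait(.2)
    s=shot("wrist");np.savez(f"t{i}.npz",**s);cv2.imwrite(f"pics/t{i}.png",s["img"][:,:,::-1])
    T=tools(s);pr(T)
    c=[t for t in T if np.hypot(*(t[1]-e))<.06 ]
    if not c: print("lost",i);break
    t=min(c,key=lambda t:np.hypot(*(t[1]-e)))
    if t[3]<.08 or t[3]>.095: print("odd",i);break
    n=t[0]
    bot.move_ptp([*n,.19],q0);bot.movel([*n,.14],max_speed=.12);f0=read_state()["wrist_force"]
    h=bot.movel([*n,.119],max_speed=.03,contact_N=6);st=read_state();bot.wait(.25)
    print("touch",i,h,st["eef_pos"].round(4),(st["wrist_force"]-f0).round(2),st["time_s"])
    bot.movel([*n,.20],max_speed=.12)
```

```text
dip False [ 0.6122 -0.2823  0.12  ] [0.03 1.19 0.02]
[ 0.5405 -0.1544] [ 0.4951 -0.1618] 0.16 0.088 0.019
[ 0.5481 -0.0766] [ 0.5021 -0.0764] -0.003 0.087 0.019
[0.5478 0.072 ] [0.5021 0.0778] -0.125 0.088 0.022
touch 0 False [ 0.5405 -0.1545  0.1192] [-0.11  0.79  1.07] 25.0083
[ 0.54   -0.1531] [ 0.4946 -0.1605] 0.162 0.088 0.022
[ 0.5486 -0.0764] [ 0.5026 -0.0762] -0.005 0.086 0.019
[0.5479 0.0732] [0.5023 0.0788] -0.123 0.088 0.02
touch 1 False [ 0.5486 -0.0764  0.1192] [-2.01  1.52  2.92] 28.975
[ 0.5394 -0.1504] [ 0.4939 -0.1574] 0.152 0.088 0.026
[ 0.5483 -0.0745] [ 0.5023 -0.0737] -0.018 0.086 0.024
[0.5608 0.1171] [0.5149 0.1205] -0.074 0.086 0.016
touch 2 False [0.5607 0.1171 0.1191] [-0.41 -0.32  0.17] 33.175
```

Touches 1 and 2 registered force, but tool 4 was knocked to y≈0.12, off the mat. It lies lower there and the touch gave only 0.17 N. Taking another look.

Run:
```python
from h import *
bot.move_ptp([.47,.07,.27],down(0));bot.wait(.2)
s=shot("wrist");np.savez("t3.npz",**s);cv2.imwrite("pics/t3.png",s["img"][:,:,::-1])
for z in (.016,.020):
  for t in tools(s,z,yr=(-.22,.2)): print(z,t[0].round(4),t[1].round(4),round(t[2],3),round(t[3],3),round(t[4],3))
```

```text
0.016 [ 0.5392 -0.154 ] [ 0.4938 -0.1618] 0.171 0.089 0.024
0.016 [ 0.5462 -0.076 ] [ 0.5002 -0.0759] -0.002 0.089 0.023
0.016 [0.56   0.1171] [0.5141 0.1204] -0.072 0.086 0.017
0.02 [ 0.5402 -0.1517] [ 0.4949 -0.1595] 0.171 0.088 0.024
0.02 [ 0.5472 -0.0747] [ 0.5012 -0.0745] -0.002 0.088 0.023
0.02 [0.5609 0.1166] [0.515  0.1199] -0.072 0.085 0.017
```

View pics/t3.png

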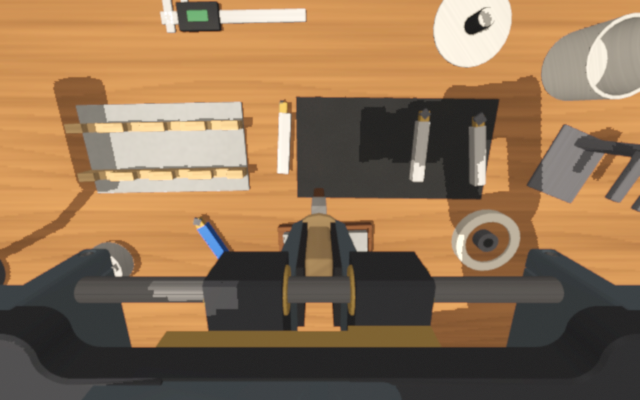

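Tool 4 lies on the wood beside the mat, its nose at (284,105), with its top at z=0.016. I'll touch it again lower, hang the brush, and look at the rack from above.

Run:
```python
from h import *
q0=down(0);n=[.5604,.1169]
bot.move_ptp([*n,.19],q0);bot.movel([*n,.13],max_speed=.12);f0=read_state()["wrist_force"]
h=bot.movel([*n,.114],max_speed=.03,contact_N=6);bot.wait(.25);st=read_state()
print("touch",h,st["eef_pos"].round(4),(st["wrist_force"]-f0).round(2))
bot.movel([*n,.25],max_speed=.12)
B=[.4655,-.3039];q=down(-.367)
bot.move_ptp([*B,.27],q);bot.movel([*B,.14],max_speed=.12);f0=read_state()["wrist_force"]
h=bot.movel([*B,.1245],max_speed=.03,contact_N=2.5);st=read_state()
print("hang",h,st["eef_pos"].round(4),(st["wrist_force"]-f0).round(2))
claw.grip(.045);bot.movel([*B,.25],max_speed=.12)
s=shot("scene");a=s["img"][230:345,200:340,::-1]
print(read_state()["time_s"])
bot.move_ptp([.43,.29,.26],q0);bot.wait(.3)
s=shot("wrist");np.savez("r0.npz",**s);b=s["img"][:,:,::-1]
cv2.imwrite("pics/r0.png",np.hstack([cv2.resize(a,(487,400)),b[:240,140:480][:, :]if 0 else cv2.resize(b,(313,196)).repeat(1,0) if 0 else cv2.copyMakeBorder(b[0:240,160:473],0,160,0,0,cv2.BORDER_CONSTANT)]))
```

```text
touch False [0.5607 0.1169 0.1143] [0.8  0.51 1.42]
hang True [ 0.4654 -0.3038  0.126 ] [-0.24 -0.55  2.99]
43.7
```

View pics/r0.png

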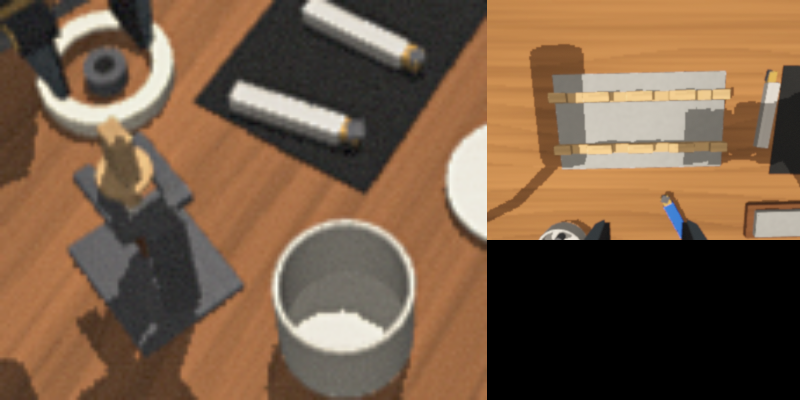

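The brush hangs properly and the tools are in place. The rack plate spans crop px about (553–730, 70–168), i.e. +160 px left offset in the full image. Next, fit the plate and bars, with one zoom.

Run:
```python
from h import *
s=load("r0.npz");img=s["img"]
x0=160-487
hsv=cv2.cvtColor(img,cv2.COLOR_RGB2HSV)
box=np.zeros(hsv.shape[:2],np.uint8);box[60:178,215:412]=1
m=((hsv[...,1]<45)).astype(np.uint8)&box
m=cv2.morphologyEx(m,cv2.MORPH_OPEN,np.ones((3,3)));m=cv2.morphologyEx(cv2.copyMakeBorder(m,30,30,30,30,cv2.BORDER_CONSTANT),cv2.MORPH_CLOSE,np.ones((21,21)))[30:-30,30:-30]
cs,_=cv2.findContours(m,cv2.RETR_EXTERNAL,cv2.CHAIN_APPROX_NONE);k=max(cs,key=cv2.contourArea)
P=np.array([onz(s,*p[0],.006)[:2] for p in k],np.float32);r=cv2.minAreaRect(P);print("plate",r,cv2.boxPoints(r).round(4).tolist())
a=cv2.approxPolyDP(k,8,True)[:,0];print(a.tolist(),[onz(s,*p,.006)[:2].round(4).tolist() for p in a])
big=cv2.resize(img[65:175,215:415,::-1],None,fx=4,fy=4,interpolation=cv2.INTER_CUBIC);cv2.imwrite("pics/c4.png",big)
```

```text
plate ((0.49794822931289673, 0.2981240153312683), (0.12900367379188538, 0.23481214046478271), 1.0673267841339111) [[0.43130001425743103, 0.41429999470710754], [0.43560001254081726, 0.17949999868869781], [0.5645999908447266, 0.1818999946117401], [0.5602999925613403, 0.41670000553131104]]
[[398, 72], [226, 75], [236, 168], [391, 165]] [[0.5632, 0.1821], [0.5598, 0.4155], [0.432, 0.4126], [0.4362, 0.1825]]
```

View pics/c4.png

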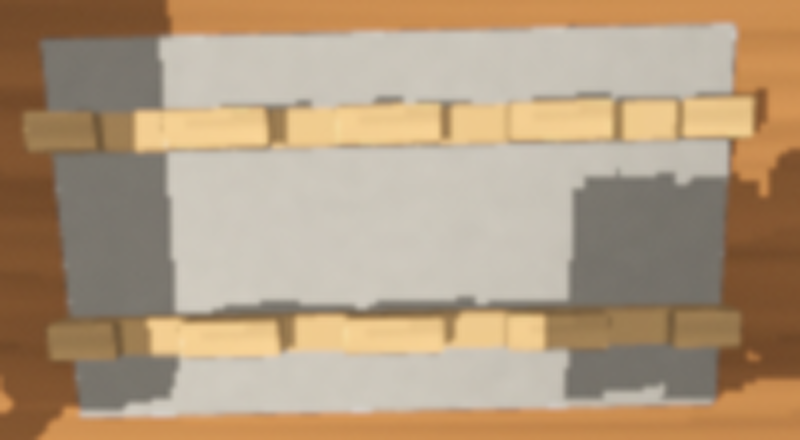

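Run:
```python
from h import *
s=load("r0.npz");g=lambda a,b:(215+a/4-.4,65+b/4-.4)
L={}
for nm,p in dict(u_p56=(216.5,129),u_0=(388,122.5),u_m56=(562,118.5),l_p56=(230,338),l_0=(394,333)).items(): L[nm]=onz(s,*g(*p),.034);print(nm,L[nm].round(4))
print((L["u_0"]+L["l_0"])/2)
# remeasure tools from nadir-ish views
for y in (-.16,-.075,.12):
    bot.move_ptp([.42,y,.25],down(0));bot.wait(.25);s=shot("wrist");zt=.016 if y>.1 else .020
    for t in tools(s,zt,yr=(y-.03,y+.03)): print(t[0].round(4),t[1].round(4),round(t[2],3),round(t[3],3),round(t[4],3))
```

```text
u_p56 [0.5304 0.3543 0.034 ]
u_0 [0.5323 0.2987 0.034 ]
u_m56 [0.5334 0.2425 0.034 ]
l_p56 [0.4632 0.3532 0.034 ]
l_0 [0.4648 0.2973 0.034 ]
[0.49856005 0.29800604 0.034     ]
[ 0.5406 -0.1545] [ 0.4952 -0.1619] 0.161 0.088 0.019
[ 0.5486 -0.0775] [ 0.5026 -0.0772] -0.007 0.087 0.018
[0.5599 0.117 ] [0.514  0.1204] -0.075 0.085 0.017
```

The rack is at (0.498,0.298), yaw≈0.02, by both plate and teeth. Now tool 1, with a numeric check after placing.

```bash
cat > place.py <<'E'
from h import *
RK=np.array([.4982,.298]);RY=.02
def notch(ly): return RK+np.array([-np.sin(RY),np.cos(RY)])*ly
def look(xy,zt,z=.25,d=.035):
    bot.move_ptp([xy[0]-.08,xy[1],z],down(0));bot.wait(.25);s=shot("wrist")
    return s,tools(s,zt,xr=(xy[0]-.05,xy[0]+.05),yr=(xy[1]-d,xy[1]+d))
def put(mid,yaw,under,ly):
    q=down(yaw);claw.grip(.045,30)
    bot.move_ptp([*mid,.12],q)
    h=bot.movel([*mid,under+.003],max_speed=.1,contact_N=5)
    print("down",h,read_state()["eef_pos"].round(4)); 
    if h: return
    claw.grip(0,30);st=read_state();print("w",round(st["grip_width"],4),st["eef_pos"].round(4));gz=st["eef_pos"][2]-under
    bot.movel([*mid,.13],max_speed=.12);p=notch(ly);q=down(RY)
    bot.move_ptp([*p,.14],q);bot.movel([*p,.06],max_speed=.12);f0=read_state()["wrist_force"]
    h=bot.movel([*p,.022+gz-.001],max_speed=.03,contact_N=4);st=read_state()
    print("placed",h,st["eef_pos"].round(4),(st["wrist_force"]-f0).round(2),"gz",round(gz,4))
    z=st["eef_pos"][2]
    if z-gz>.026: print("HIGH, holding");return
    claw.grip(.032);bot.movel([*p,.14],max_speed=.12)
    s,T=look(p,.038,.27)
    for t in T: print("rack",t[1].round(4),"want",p.round(4),round(t[2],3),round(t[3],3),round(t[4],3))
    print(read_state()["time_s"]);return s
E
python3 -c "
from place import *
put(np.array([.4952,-.1619]),.161,.004,-.084)"
```

```text
down False [ 0.4957 -0.162   0.0076]
w 0.0159 [ 0.4953 -0.162   0.0072]
placed True [0.4997 0.2139 0.0252] [0.05 0.78 7.98] gz 0.0032
60.25
```

Run:
```python
from place import *
p=notch(-.084)
s,T=look(p,.038,.27);np.savez("k1.npz",**s)
hsv=cv2.cvtColor(s["img"],cv2.COLOR_RGB2HSV)
c=proj(s,np.array([*p,.038]));print(c)
u,v=c.astype(int)
for vv in range(v-50,v+51,5): print(vv,onz(s,u,vv,.038)[0].round(3),hsv[vv,u].tolist(),hsv[vv,u-20].tolist())
```

```text
[318.73958705 113.04736285]
63 0.561 [15, 130, 210] [15, 144, 209]
68 0.555 [18, 20, 195] [19, 19, 213]
73 0.549 [9, 13, 142] [20, 18, 212]
78 0.543 [5, 11, 139] [21, 20, 213]
83 0.537 [19, 76, 227] [19, 99, 243]
88 0.531 [17, 19, 244] [19, 99, 255]
93 0.525 [17, 20, 244] [18, 42, 183]
98 0.519 [17, 20, 245] [21, 20, 213]
103 0.513 [19, 20, 245] [21, 19, 212]
108 0.506 [18, 19, 245] [21, 19, 212]
113 0.5 [19, 20, 246] [19, 19, 213]
118 0.494 [17, 20, 246] [21, 19, 212]
123 0.487 [19, 20, 246] [21, 19, 213]
128 0.48 [18, 21, 247] [21, 19, 212]
133 0.474 [17, 20, 247] [17, 41, 132]
138 0.467 [17, 20, 247] [19, 100, 247]
143 0.46 [17, 20, 247] [18, 88, 245]
148 0.454 [17, 20, 247] [21, 19, 210]
153 0.447 [21, 20, 207] [19, 20, 212]
158 0.44 [14, 62, 201] [15, 37, 213]
163 0.433 [15, 152, 201] [15, 151, 205]
```

```bash
sed -i 's/minlen=.06)/minlen=.06,vmin=95)/; s/hsv\[...,2\]>95/hsv[...,2]>vmin/' h.py
sed -i 's/def look(xy,zt,z=.25,d=.035)/def look(xy,zt,z=.25,d=.035,vmin=95)/; s/yr=(xy\[1\]-d,xy\[1\]+d))/yr=(xy[1]-d,xy[1]+d),vmin=vmin)/; s/look(p,.038,.27)/look(p,.038,.27,vmin=228)/' place.py
python3 - <<'E'
from place import *
s=load("k1.npz")
for t in tools(s,.038,yr=(.18,.25),vmin=228):print(t[1].round(4),notch(-.084),round(t[2],3),round(t[3],3),round(t[4],3))
for e,zt,u,ly in [((.5026,-.0772),.020,.004,-.028),((.514,.1204),.016,0,.084)]:
    s,T=look(e,zt)
    t=T[0];print("tool",t[1].round(4),round(t[2],3),round(t[3],3))
    if len(T)!=1 or np.hypot(*(t[1]-e))>.006: print("moved?");break
    s=put(t[1],t[2],u,ly)
    if s is None: break
E
```

```text
[0.5022 0.2144] [0.49987989 0.2140168 ] 0.005 0.084 0.015
tool [ 0.5014 -0.0767] -0.02 0.088
down False [ 0.5019 -0.0768  0.0076]
w 0.016 [ 0.5015 -0.0768  0.0071]
placed True [0.4985 0.2699 0.0251] [ 0.25 -0.55  8.26] gz 0.0031
rack [0.5005 0.2709] want [0.4988 0.27  ] 0.037 0.085 0.015
72.05
tool [0.5136 0.1204] -0.075 0.086
down True [0.5127 0.1203 0.0042]
```

A finger met the mat's edge (4 mm high) beside tool 4, so I'll grasp it 5.5 mm up.

Run:
```python
from place import *
bot.movel([.5136,.1204,.10],max_speed=.1)
s,T=look((.514,.1204),.016);t=T[0];print("tool",len(T),t[1].round(4),round(t[2],3),round(t[3],3))
import place
if len(T)==1:
    src=open("place.py").read().replace("under+.003","under+.0065");exec(src)
    s=put(t[1],t[2],0,.084)
    s,_=look(notch(.0),.038,.27);np.savez("k2.npz",**s)
    for t in tools(s,.038,yr=(.15,.43),vmin=150):print(t[1].round(4),round(t[2],3),round(t[3],3),round(t[4],3))
    cv2.imwrite("pics/k2.png",cv2.resize(s["img"][50:190,200:430,::-1],None,fx=3.4,fy=3.4,interpolation=cv2.INTER_CUBIC))
```

```text
tool 1 [0.5136 0.1205] -0.075 0.086
down False [0.5141 0.1206 0.0071]
w 0.0156 [0.5136 0.1205 0.0066]
placed True [0.4963 0.3818 0.0286] [ 0.72 -0.51  6.88] gz 0.0066
rack [0.4971 0.3821] want [0.4965 0.382 ] 0.02 0.084 0.015
86.5417
```

View pics/k2.png

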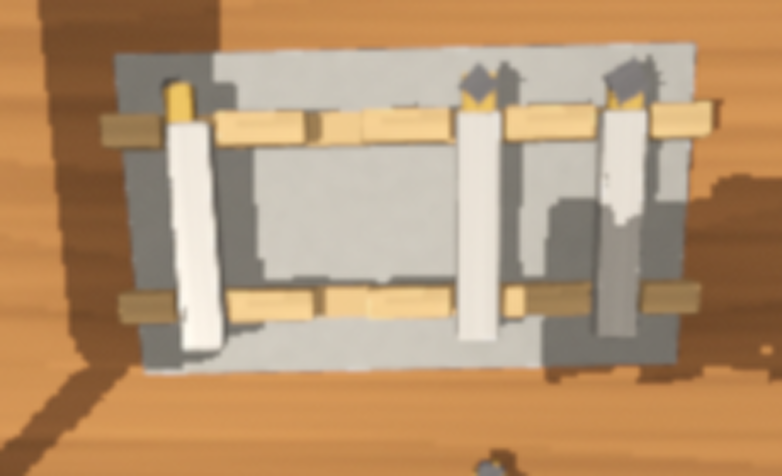

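All three tools lie in separate notch pairs with noses at the top (+x), at (482,75), (625,75) and (180,95). Now the lid goes back.

Run:
```python
from h import *
q=down(0)
p=[.66,-.13]
claw.grip(.06,20);bot.move_ptp([*p,.15],q)
h=bot.movel([*p,.018],max_speed=.1,contact_N=6);print(h,read_state()["eef_pos"].round(4))
if not h:
    claw.grip(0,25);st=read_state();print(st["grip_width"],st["eef_pos"].round(4))
    bot.movel([*p,.20],max_speed=.12);bot.move_ptp([.6117,-.282,.20],q);bot.movel([.6117,-.282,.105],max_speed=.1)
    f0=read_state()["wrist_force"]
    h=bot.movel([.6117,-.282,.082],max_speed=.02,contact_N=3);st=read_state();print("seat",h,st["eef_pos"].round(4),(st["wrist_force"]-f0).round(2))
    claw.grip(.06);bot.movel([.6117,-.282,.20],max_speed=.12)
    bot.move_ptp([.53,-.28,.30],q);bot.wait(.3)
    S=shot("scene");D=shot("side");W=shot("wrist")
    hsv=cv2.cvtColor(W["img"],cv2.COLOR_RGB2HSV);m=((hsv[...,1]<60)&(hsv[...,2]>150)).astype(np.uint8);mm=np.zeros_like(m);cv2.circle(mm,(320,110),60,1,-1);m&=mm
    k=max(cv2.findContours(m,0,1)[0],key=cv2.contourArea);print("lid",cv2.minEnclosingCircle(k),onz(W,*cv2.minEnclosingCircle(k)[0],.079).round(4))
    a=cv2.resize(S["img"][180:345,200:360,::-1],(388,400));b=cv2.resize(D["img"][120:220,220:380,::-1],(400,250))
    cv2.imwrite("pics/f.png",np.hstack([a,cv2.copyMakeBorder(b,0,150,0,0,cv2.BORDER_CONSTANT)]));print(read_state()["time_s"])
```

```text
False [ 0.6605 -0.1301  0.0188]
0.023234185310356672 [ 0.66  -0.13   0.018]
seat True [ 0.6115 -0.2819  0.085 ] [-0.59 -0.71  6.97]
lid ((320.5309143066406, 110.3144302368164), 40.39390182495117) [ 0.6133 -0.282   0.079 ]
99.0667
```

View pics/f.png

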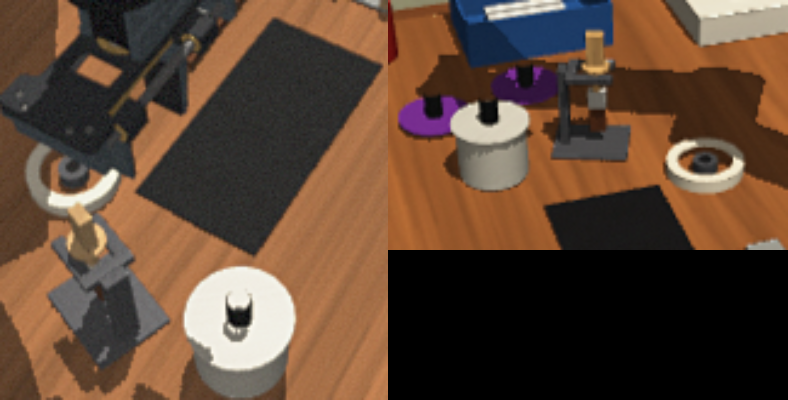

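The lid is seated and level on the pot (238,320 left; 489,130 right), the brush hangs in its fork, and the mat is clear. Handing in.

```bash
python3 -c "
from plant import *
print(workorder.hand_in())"
```

```text
the job is handed in; nothing more can be done
None
```

I handed the job in at about 99 s on the robot's clock, with no verdict returned: three tools (1, 2 and 4; there was no tool 3) oiled in order and racked noses away, brush back in its fork, lid seated level; tool 4 got knocked onto the bench before its turn, so I oiled it there, with a second touch because the first barely made contact.

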